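# Angle a profile rail past a post into its parking bay

## Robot

A 7-joint arm with a two-finger parallel gripper is mounted at the origin on a cart in front of the work surface, level with it; the furniture and walls round the work are solid. World frame = base frame: x ahead of the robot, y to its left, z up, the work surface at z = 0. Lengths are in m, angles in rad, forces in N, time in s.
With the tool pointing down it reaches from about 0.425 to 0.925 m from the base axis. Payload 6.8 kg.
Tool frame: the origin (TCP) lies at the very end of the fingers, on their centre line; the grasp point (between the pads) lies 19 mm behind it; z points along the fingers, y is the line along which they close (so a half turn about z gives the same grasp; the last joint's range is limited). The gripper opens to 85 mm and grips with 20 to 120 N. Pads are 22 mm wide; open, the fingers measure 114 mm over their backs; the gripper's body (76 mm by 85 mm) begins 54 mm behind the grasp point. The pads swing forward as they close: fully open they stand 13 mm farther back than shut.
Start: joints at [-1.36, 0.477, 0.022, 1.555, -0.011, 1.109, -0.083], TCP at [0.212, 0.641, 0.231] pointing down, gripper open.
Joint ranges: [-2.96, 2.96], [-0.34, 2.1], [-1.41, 1.46], [0.24, 2.44], [-1.37, 4.51], [0.17, 1.92], [-2.96, 2.96]. Speed limits (rad/s): [2.39, 2.39, 3.14, 3.14, 3.14, 3.14, 3.14].

## Interface

Orientations are given as a unit quaternion [w, x, y, z].
In Python, from station import bot gives the robot as it stands. The module is installed in compiled form; this text tells all that it offers.
- The arm moves only by the shell command python3 -m jog 'ROWS' [OPENING] [FORCE]. ROWS is JSON, a list of rows, each a list of 4 numbers: the shift along the tool's x, y, z in cm, then the turn about the tool's z in rad. In form: [[x, y, z, spin], ...]. A call has 1 to 20 rows; each row is the pose to reach, as a shift and turn from the pose commanded when the call began, along the tool's axes at that moment; what a row does not reach only later rows make up. A row lasts 1/12 s, in which the tool goes at most 41.7 mm and 7.16 degrees, less where a joint would pass 70% of its speed; a pose out of reach is approached as far as the arm can. A call with a gripper value outside its range is refused whole. OPENING is the closure, from -1 (fully open) to 1 (shut), set as the call begins (- or left out, the last holds). The fingers move at their own pace and stop on an object; FORCE is the grip in N (left out, the last holds). Time passes only in rows, so rows that repeat a pose let the fingers close. It gives the time, the measured TCP pose, the force, the opening and the grip force at its end, in the units of the state.
- bot.get_obs(): the state, without advancing time (a new reading comes with each control period).
- bot.read_camera(name): name is "side" or "top"; returns a dict with "pixels" (400x640x3 uint8, red, green, blue), "depth" (400x640 float32, m along the optical axis (not along the pixel's ray), 0 where there is no reading), "fovy" (degrees; the focal length in pixels is half the picture's height over the tangent of half this angle, whatever the lens; pixels are square), "cx", "cy" (the principal point, pixels), "distortion" ([k1, k2, p1, p2, k3] as OpenCV has them; the pictures are not rectified), "pose" (4x4, takes a point from camera to world coordinates). Camera axes: x right, y down, z forward; pixel columns grow to the right and rows downward; lengths in m; the calibration is good to about 2 mm. A picture is of the moment at which its call begins.
- bot.hand_in(): hands the job in; it is judged then, once.
The state is a dict: "t": time; "q": joint angles; "joint_vel": joint speeds; "joint_torque": joint torques, N m; "eef_pos": TCP position; "tool_rot": TCP orientation; "contact_force": force on the tool from outside, world axes, zero at the start; "torque": the same for the moment, N m; "gripper_width": opening from 0.0 (shut) to 1.0 (fully open); "grasp_force": force on a finger pad.
Only numpy, scipy, OpenCV 4.12 (cv2) and the standard library are available. Lean on these libraries where they do the work, as an engineer would, in place of code of your own. Each camera call takes 0.05 s, during which the arm holds its last target. There are 200 camera calls.

## Task

Push the loose slotted aluminium rail over the table into the three-sided grey bay, with the fingertips or the outside of the fingers only; never pinch or lift it. The steel post blocks a straight push, so push the rail's left end (seen from the robot) forward until the rail is well angled, run it left end first past the post into the bay's far left corner, then push its right end round until the whole rail lies flush along the bay's back stop. Leave the vial, the dust cap and the chip tray standing round the bay where they are.

Things in the scene. Friction and masses are not known exactly. Their poses are not given: they have to be found in the camera images.
- rail: loose slotted aluminium profile with black end caps, a plain bar 24 x 200 x 16 mm (x, y, z), about 0.35 kg (0.25 to 0.5), flat on the table; origin at the centre of its underside; its long axis is its y axis, which points to the end that is on the left as seen from the robot; its x axis points away from the robot across its width
- rail_left (a point): centre of the rail's left (+y) end face, at the underside, 100 mm from the rail's origin
- rail_right (a point): centre of the rail's right (-y) end face, at the underside, 100 mm from the rail's origin
- bay: grey three-sided frame of 16 mm wide, 24 mm high bars, fixed, no floor, open towards the robot; origin on the table at the middle of the back stop's inner face; x points away from the robot into the back stop, y left along it. Inner faces: back stop x = 0, left cheek y = +115 mm (from x = 0 to -120 mm), short right cheek y = -115 mm (x = 0 to -30 mm)
- post: plain upright steel post, 18 mm diameter, 56 mm tall, fixed to the table in front of the right half of the bay's mouth, at about x = -120 to -130 mm, y = -80 to -86 mm in the bay's frame; origin on its axis at the table
- microscope (a point): foot of the tall fixed stereo microscope to the left of the rail, on the table; its base, stage knobs and head reach up to 100 mm from this point towards the rail (-y): keep the gripper's body clear of it
- vial: small capped glass vial, 24 mm diameter, 48 mm tall, loose, standing about 40 mm outside the left cheek; origin at the centre of its underside; not to be disturbed
- dust_cap: black round dust cap, 34 mm diameter, 12 mm tall, loose, behind the right end of the back stop; origin at the centre of its underside; not to be disturbed
- chip_tray: flat black square chip tray with a grid of light cells, 51 x 51 x 8 mm, loose, lying behind the back stop; origin at the centre of its underside; not to be disturbed
Not all that is in view belongs to the job. There is more than one size of the rail; the one meant has the size given above.

How it is judged:
By the outcome, as a careful person would: the job done as asked, in the order asked, and still so for the second after the job is handed in, with the robot touching nothing.
It also fails if it takes over 67 s, if anything falls off the work surface, if the arm or the gripper's body presses on something with over 40 N, if the wrist force passes 120 N, or if a joint passes its speed limit or range.

## Working session

There is one attempt and no reset: what is moved stays moved. The work goes in short steps, Python scripts to look and compute and a shell command to move; the robot and the scene stay as the last step left them, time stands still between calls to the robot, and variables do not carry over. Pictures are saved under pics/ and viewed, at most 11 in all, crops included, and the job is handed in when it is done.

```bash
mkdir -p pics; ls
python3 - <<'E'
from station import bot
import cv2,pickle
o=bot.get_obs();print({k:o[k] for k in('t','eef_pos','tool_rot','contact_force','gripper_width')})
for n in('top','side'):
    c=bot.read_camera(n);pickle.dump(c,open(n+'0.pkl','wb'))
    cv2.imwrite(f'pics/{n}0.png',c['pixels'][:,:,::-1]);print(n,c['fovy'],c['cx'],c['cy'],c['distortion'],c['pose'])
E
```

```text
pics
{'t': 0.0, 'eef_pos': array([0.21138513, 0.64039319, 0.23029612]), 'tool_rot': array([-7.11290163e-05,  1.58719073e-01,  9.87323331e-01, -9.43965005e-04]), 'contact_force': array([-0.39737897, -0.56059746,  0.18462417]), 'gripper_width': 1.0038203078963643}
top 51.52895742260742 318.0840343532508 199.57380627397833 [-0.10710705  0.          0.          0.          0.        ] [[-0.0270008  -0.99566275  0.0890317   0.44746817]
 [-0.9995169   0.02551889 -0.01774146 -0.04656626]
 [ 0.01539252 -0.08946772 -0.99587077  1.35313509]
 [ 0.          0.          0.          1.        ]]
side 47.648303795584525 317.6459170077241 207.31081664953626 [-0.00569512  0.          0.          0.          0.        ] [[ 0.98736008 -0.10520178  0.11854395  0.40301477]
 [-0.15835106 -0.62312033  0.7659282  -1.01243695]
 [-0.00670986 -0.77501848 -0.63190295  0.80790323]
 [ 0.          0.          0.          1.        ]]
```

View pics/top0.png

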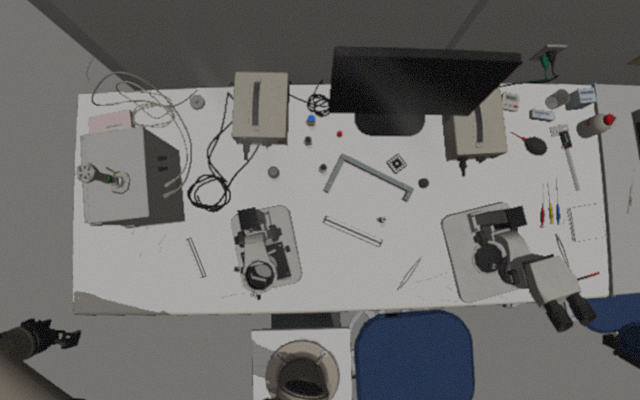

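View pics/side0.png

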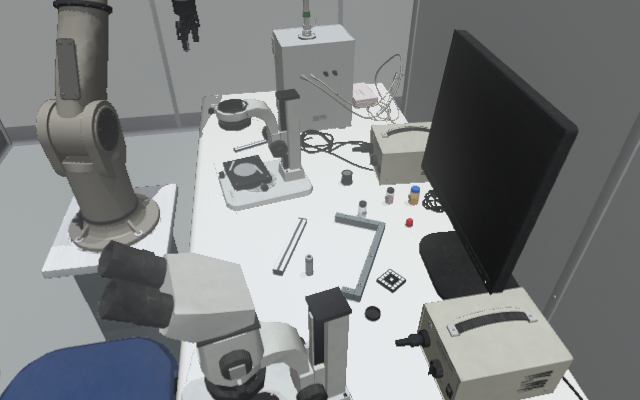

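The top view shows the candidates for the rail: the bar at (352,231) beside the bay, a shorter bar at (197,257) left of the microscope, and thin tweezers at (410,273). The bay is around (368,178), the post at (381,220), the tray at (397,163), the cap at (423,183) and the vial at (323,168). I choose (352,231), and will check its size and a close crop.

```bash
cat > h.py <<'E'
import numpy as np,cv2,pickle
def K(c):
    f=200/np.tan(np.radians(c['fovy'])/2);return np.array([[f,0,c['cx']],[0,f,c['cy']],[0,0,1.]])
def p2w(c,uv,z):
    u=cv2.undistortPoints(np.array(uv,float).reshape(-1,1,2),K(c),np.array(c['distortion'])).reshape(-1,2)
    d=np.c_[u,np.ones(len(u))]@c['pose'][:3,:3].T;o=c['pose'][:3,3]
    return (o+d*((z-o[2])/d[:,2])[:,None])[:,:2]
def w2p(c,P):
    P=np.atleast_2d(P).astype(float);R=c['pose'][:3,:3];p=(P-c['pose'][:3,3])@R
    return cv2.projectPoints(p,np.zeros(3),np.zeros(3),K(c),np.array(c['distortion']))[0].reshape(-1,2)
E
python3 - <<'E'
from h import *
for n,(a,b,x,y) in {'top':(300,130,140,130),'side':(260,190,160,140)}.items():
    c=pickle.load(open(n+'0.pkl','rb'))
    im=c['pixels'][b:b+y,a:a+x,::-1]
    cv2.imwrite(f'pics/{n}crop.png',cv2.resize(im,None,fx=4.2 if n=='top' else 4,fy=4.2 if n=='top' else 4,interpolation=cv2.INTER_CUBIC))
E
```

```text
(no output)
```

View pics/topcrop.png

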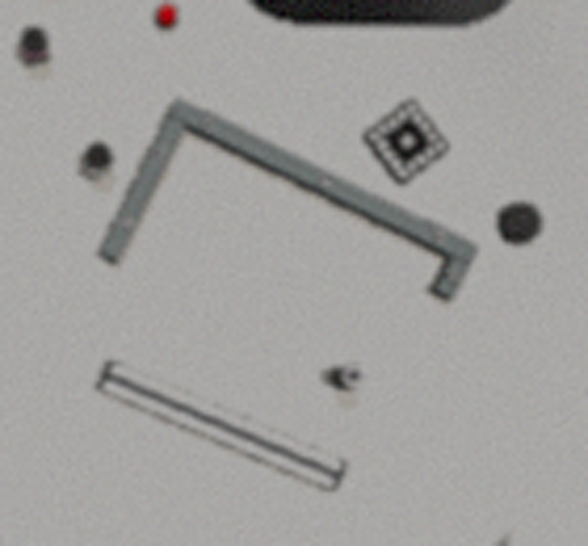

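View pics/sidecrop.png

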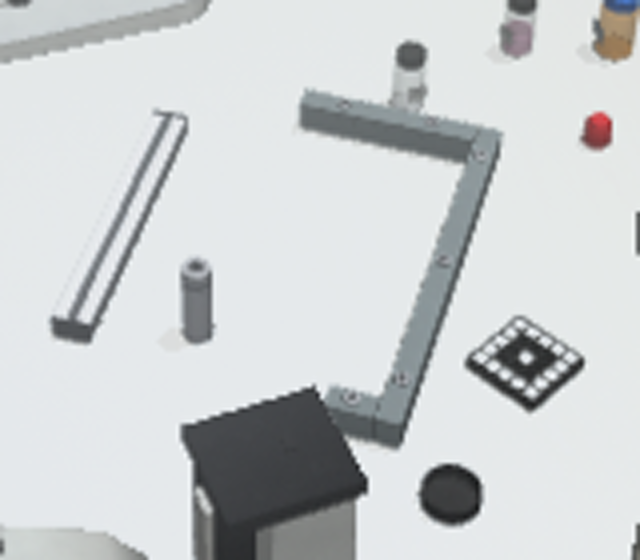

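The crops confirm a 24 mm bar with black end caps lying clear of the post. Top-crop positions are rail ends (105,375) and (338,475), post (343,378), and bay back stop from (178,108) to (475,250). Side-crop positions are post foot (197,335) and rail corners (55,325), (185,118). Now measuring.

```bash
cat > m.py <<'E'
from h import *
t=pickle.load(open('top0.pkl','rb'));s=pickle.load(open('side0.pkl','rb'))
T=lambda p,z:p2w(t,np.array(p)/4.2+[300-.38,130-.38],z)
S=lambda p,z:p2w(s,np.array(p)/4+[260-.38,190-.38],z)
f=lambda a:np.round(a*1000).astype(int).tolist()
print('rail T: BL,FL? corners L-far,L-near,R-far,R-near',f(T([(110,362),(98,388),(345,463),(335,490)],.016)))
print('rail S top corners Lfar,Lnear,Rnear,Rfar',f(S([(187,122),(155,112),(52,320),(90,328)],.016)))
print('bay T outer: Lback,Rback,Lfront out,in,Rfront in,out',f(T([(178,99),(478,248),(98,256),(118,265),(430,294),(448,301)],.024)))
print('bay S: corner Lback out, Rback out, Lfront out,in(far), Rfront in',f(S([(503,133),(398,432),(308,90),(302,107),(330,388)],.024)))
print('post T top',f(T([(332,377)],.056)),'S top',f(S([(197,266)],.056)),'S foot',f(S([(197,337)],0)))
print('vial T top',f(T([(98,155)],.048)),'S',f(S([(411,52)],.048)))
print('cap',f(T([(519,222)],.012)),'tray',f(T([(407,141)],.008)),f(S([(451,487)],.012)))
g=cv2.cvtColor(t['pixels'],cv2.COLOR_RGB2HSV)
roi=np.zeros(g.shape[:2],np.uint8);roi[150:202,320:415]=1
m=((g[...,2]<150)&(roi>0)).astype(np.uint8)
n,l,st,ce=cv2.connectedComponentsWithStats(m);print(st[1:][st[1:,4]>20].tolist())
i=1+np.argmax(st[1:,4]);P=p2w(t,np.argwhere(l==i)[:,::-1],.024)
h=cv2.convexHull(P.astype(np.float32))[:,0];print('bay hull rect',cv2.minAreaRect((P*1000).astype(np.float32)))
d=s['depth'];print('depth rail? ',t['depth'][231,352],t['depth'][240,340])
print('microscope S/T base corners',f(p2w(t,[(232,208),(291,205),(301,285),(241,297),(265,290)],.02)))
E
python3 m.py
```

```text
rail T: BL,FL? corners L-far,L-near,R-far,R-near [[514, -94], [494, -84], [431, -273], [411, -264]]
rail S top corners Lfar,Lnear,Rnear,Rfar [[513, -101], [493, -87], [409, -266], [431, -276]]
bay T outer: Lback,Rback,Lfront out,in,Rfront in,out [[716, -152], [594, -382], [595, -87], [588, -102], [559, -343], [553, -356]]
bay S: corner Lback out, Rback out, Lfront out,in(far), Rfront in [[715, -156], [590, -388], [597, -91], [590, -108], [560, -351]]
post T top [[496, -258]] S top [[496, -275]] S foot [[494, -278]]
vial T top [[670, -88]] S [[667, -92]]
cap [[615, -419]] tray [[682, -333]] [[613, -420]]
[[323, 153, 91, 49, 901], [386, 153, 21, 22, 269], [320, 163, 8, 11, 63]]
bay hull rect ((595.3571166992188, -233.10501098632812), (265.7435302734375, 142.24520874023438), 62.25432586669922)
depth rail?  1.3405983 1.3459544
microscope S/T base corners [[546, 208], [551, 17], [295, -9], [261, 184], [282, 106]]
```

Run:
```python
from h import *
pts=[]
for n in('top','side'):
    c=pickle.load(open(n+'0.pkl','rb'));v,u=np.mgrid[0:400,0:640];d=c['depth'].ravel()
    q=cv2.undistortPoints(np.c_[u.ravel(),v.ravel()].astype(float).reshape(-1,1,2),K(c),np.array(c['distortion'])).reshape(-1,2)
    P=(np.c_[q,np.ones(len(q))]*d[:,None])@c['pose'][:3,:3].T+c['pose'][:3,3];pts.append(P[d>0])
P=np.vstack(pts)
xs=np.arange(.1,1.0,.05);ys=np.arange(.7,-.75,-.05)
print('y\\x  ',' '.join(f'{int(x*100):3d}' for x in xs))
for y in ys:
    print(f'{y:5.2f}',' '.join('%3d'%(100*P[(P[:,0]>=x)&(P[:,0]<x+.05)&(P[:,1]>=y-.05)&(P[:,1]<y)][:,2].max(initial=-.99)) for x in xs))
```

```text
y\x    10  15  20  25  30  35  40  45  50  55  60  65  70  75  80  85  90  95
 0.70 -99 -99  44  42   0   0   0   0   0 -99 -99 -99 -99 -99   4   9   9   2
 0.65 -99  48  52  54   0   0   0   0   0 -99 -99 -99 -99   3   4   8  16   0
 0.60 -99  40  60  55   0   0   0   0   0 -99  31  32  31   3   4   4  20  53
 0.55 -99  67  66   0   0   0   0  32  32  32  32  32  32   3   3   3  21  52
 0.50 -99  69  68   0   0   0   0  32  32  49  49  32  32   0   2   2  21  50
 0.45 -99  70  68   0   0   0   0  31  32  49  49  32  32   0   2  13  17  49
 0.40 -99  70   0   0   0   0   1   1  32  32  32  32  32  10  10  11   1  48
 0.35 -99  70   0   0   1   1   1   1   3  23  23  20  15  11   6   3   3  48
 0.30 -99 -99   0   0   0   0   0   0   4   4  19  17   1   1   0   0   1  47
 0.25 -99 -99   0   0   0   0   2   2   4   5   4   2   0   1   1   1   1  46
 0.20   0   0   0   6   6  24  17  17   2   0   1   6   8  13  13  13  13  48
 0.15  53   1   0  27  27  27  27  28  28   0   0   0   8  13  14  14  14  49
 0.10  53   0   0  26  27  27  27  28  28   1   4   4  12  13  13  13  13  50
 0.05   
[... 539 characters left out ...]
0.30 -25 -99   0   1   1   0   0   0   0   2   3   1   1   2  50  49 -99  61
-0.35 -25  -1   0   1   1   0   0   0   0   3   3   1   0  17  50  49   1  61
-0.40 -24 -99   0   0   0   0   0   0   1   1   1   1   1  18  50   1   1  56
-0.45 -25 -99   0   0   0   2   2   2   2   0   1  12  12  21  50  12 -99  48
-0.50 -24 -99   2   2  19   2  14   2   2   1   7  12  13  23  50  12 -99  46
-0.55 -24 -99  45  44  40  38  24  28  28   0   0  13  14  14  15  13 -99  46
-0.60 -24 -99  45  44  41  38  25  28  28   1   1  13  13  13  13  13   3  46
-0.65 -99 -99  46  46  41  38  15  15   2   0   1  12  12  13  12  12   3  47
-0.70 -99 -99   0   2 -99 -99   0   0   2   0   0   1   0   4   0   2   2  48
```

```bash
python3 -m jog '[[0,0,-13,0],[0,0,-13,0],[0,0,-13,0],[0,0,-13,0],[-35,-29.5,-13,0],[-35,-29.5,-13,0],[-35,-29.5,-13,0],[-35,-29.5,-13,0],[-35,-29.5,-13,0],[-35,-29.5,-13,0],[-35,-29.5,-13,0],[-35,-29.5,-13,0],[-35,-29.5,-13,0],[-35,-29.5,-13,0],[-35,-29.5,-13,0],[-35,-29.5,-13,0]]' 1 60; python3 -c "
from station import bot;o=bot.get_obs();print(o['q'],o['contact_force'])"
```

```text
t: 1.43
eef_pos: [0.4559, 0.2421, 0.3614]
tool_rot: [0.001, 0.165, 0.986, -0.001]
contact_force: [0.1, -0.0, 0.4]
gripper_width: -0.004
grasp_force: 0.0
[-0.8666605   0.10279543  0.28130726  1.76960565 -0.02613149  1.27317535
  0.6599192 ] [ 0.1066845  -0.00206817  0.43490793]
```

```bash
python3 -m jog '[[-11.2,-32,0,0.12],[-11.2,-32,0,0.12],[-11.2,-32,0,0.12],[-11.2,-32,0,0.12],[-11.2,-32,0,0.12],[-11.2,-32,0,0.12],[-11.2,-32,0,0.12],[-11.2,-32,0,0.12],[-11.2,-32,0,0.12],[-11.2,-32,0,0.12],[-11.2,-32,20,0.12],[-11.2,-32,20,0.12],[-11.2,-32,20,0.12],[-11.2,-32,20,0.12],[-11.2,-32,20,0.12],[-11.2,-32,25,0.12],[-11.2,-32,28,0.12],[-11.2,-32,28,0.12],[-11.2,-32,28,0.12],[-11.2,-32,28,0.12]]'
python3 - <<'E'
from station import bot
from h import *
o=bot.get_obs();print(o['t'],o['eef_pos'],o['tool_rot'],o['contact_force'],o['q'])
c=bot.read_camera('side');cv2.imwrite('pics/s1.png',cv2.resize(c['pixels'][150:350,200:440,::-1],None,fx=3,fy=3))
E
```

```text
t: 3.1
eef_pos: [0.4587, -0.0871, 0.0827]
tool_rot: [0.001, 0.217, 0.976, 0.0]
contact_force: [0.3, -0.4, 0.9]
gripper_width: 0.001
grasp_force: 0.0
3.1 [ 0.45866222 -0.08712671  0.08271191] [6.93350409e-04 2.17224941e-01 9.76121254e-01 3.75638860e-04] [ 0.29321351 -0.42241156  0.94342529] [-0.37362021  0.39603443  0.51997107  2.19528848 -0.335457    0.62365887
  1.52069921]
```

View pics/s1.png

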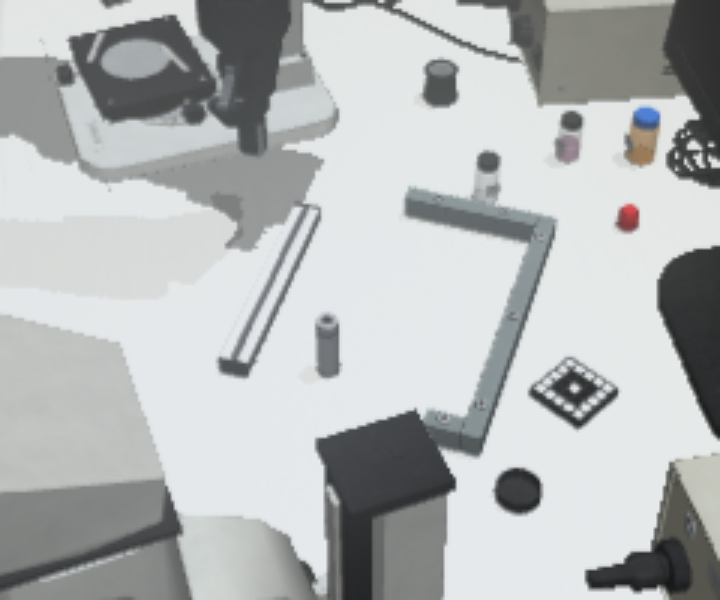

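The side view shows the shut gripper hanging clear of the rail with its tip at crop (252,150), above the microscope side. The path behind the rail is free.

```bash
python3 -m jog '[[0,-1.7,3.5,0],[0,-1.7,6,0],[0,-1.7,7.2,0],[0,-1.7,7.2,0],[-0.7,-1.7,7.2,0],[-1.4,-1.7,7.2,0],[-1.8,-1.7,7.2,0],[-2.1,-1.7,7.2,0]]' && python3 -m jog '[[-0.6,0.1,0,0.057],[-1.2,0.2,0,0.113],[-1.9,0.2,0,0.17],[-2.6,0.2,0,0.227],[-3.3,0.2,0,0.284],[-4,0.1,0,0.34],[-4.7,0,0,0.397],[-5.4,-0.2,0,0.454],[-6.1,-0.4,0,0.51],[-6.7,-0.6,0,0.567],[-7.3,-0.9,0,0.624],[-7.9,-1.2,0,0.68],[-7.9,-1.2,0,0.68]]'
cat > look.py <<'E'
import sys
from station import bot
from h import *
o=bot.get_obs();print(round(o['t'],2),np.round(o['eef_pos'],4),np.round(o['tool_rot'],3),np.round(o['contact_force'],1))
n=sys.argv[1]
for k in('top','side'):
    c=bot.read_camera(k);pickle.dump(c,open(f'{k}{n}.pkl','wb'))
a=pickle.load(open(f'top{n}.pkl','rb'))['pixels'][130:280,290:440,::-1];b=pickle.load(open(f'side{n}.pkl','rb'))['pixels'][180:330,245:395,::-1]
cv2.imwrite(f'pics/l{n}.png',cv2.resize(np.hstack([a,b]),(800,400),interpolation=cv2.INTER_CUBIC))
E
python3 look.py 1
```

```text
t: 3.82
eef_pos: [0.471, -0.1121, 0.0107]
tool_rot: [0.001, 0.217, 0.976, 0.0]
contact_force: [-1.8, 1.2, 1.6]
gripper_width: 0.002
grasp_force: 1.0
t: 4.9
eef_pos: [0.5372, -0.1574, 0.01]
tool_rot: [0.001, 0.531, 0.847, 0.0]
contact_force: [0.8, -0.0, -1.0]
gripper_width: 0.003
grasp_force: 0.0
4.9 [ 0.5372 -0.1574  0.01  ] [0.001 0.531 0.847 0.   ] [ 0.8 -0.  -1. ]
```

View pics/l1.png

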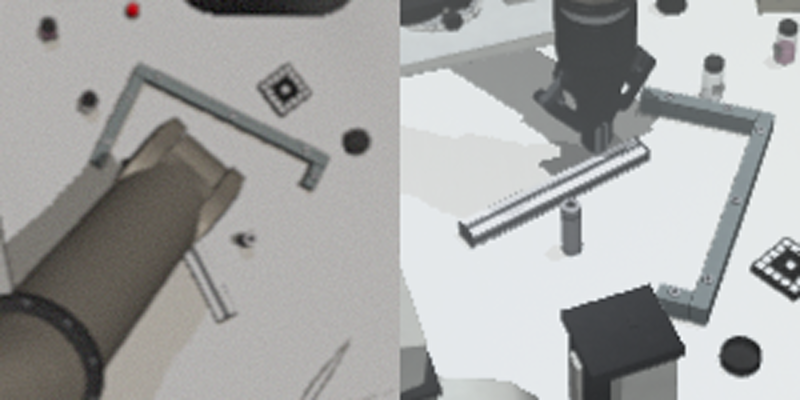

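The left half (top view) shows the arm hiding most of the rail. The right half (side view) shows the rail well angled, with its right end at (467,232) and left end at (645,148), and the post at (571,230) clear beyond it.

```bash
cat >> h.py <<'E'
O=np.array([.6396,-.262]);XB=np.array([.882,-.471]);YB=np.array([.471,.882])
def bay(p): return np.round(np.c_[(p-O)@XB,(p-O)@YB]*1000).astype(int).tolist()
def W(x,y): return O+np.array([x,y])@np.array([XB,YB])/1000
def sidel(n,uv,z): # from l*.png right half
    c=pickle.load(open(f'side{n}.pkl','rb'));return p2w(c,(np.array(uv,float)-[400,0])/2.667+[245-.3,180-.3],z)
def topl(n,uv,z):
    c=pickle.load(open(f'top{n}.pkl','rb'));return p2w(c,np.array(uv,float)/2.667+[290-.3,130-.3],z)
E
python3 - <<'E'
from h import *
p=sidel(1,[(460,225),(476,238),(650,150)],.016);print('Rnear,Rfar,Lfar',p,bay(p))
d=p[2]-p[1];print(np.hypot(*d),np.degrees(np.arctan2(d[1],d[0])))
p=topl(1,[(236,315),(219,321)],.016);print('top: Rfar,Rnear',p,bay(p))
E
```

```text
Rnear,Rfar,Lfar [[ 0.39798092 -0.24532733]
 [ 0.41088095 -0.26357003]
 [ 0.58578361 -0.17628471]] [[-221, -99], [-201, -109], [-88, 50]]
0.19547293321330705 26.52152977552005
top: Rfar,Rnear [[ 0.40587077 -0.26001374]
 [ 0.39928832 -0.23908409]] [[-207, -108], [-223, -93]]
```

```bash
python3 -m jog '[[-0.7,0.1,0,0.057],[-1.4,0.2,0,0.113],[-2,0.2,0,0.17],[-2,0.2,0,0.17],[-2,0.2,0,0.17]]' && python3 -m jog '[[1,0,0,0],[1,0,-2,0],[0.5,-2,-5,0],[-2.3,-6,-5,0],[-2.3,-10,-5,0],[-2.3,-14,-5,0],[-2.3,-18,-5,0],[-2.3,-20,-5,0],[-2.3,-20,-5,0],[-2.3,-20,-5,0],[-2.3,-20,-5,0]]'; python3 look.py 2
```

```text
t: 5.42
eef_pos: [0.5461, -0.1736, 0.0094]
tool_rot: [0.0, 0.6, 0.8, -0.0]
contact_force: [0.5, 0.1, -0.4]
gripper_width: -0.004
grasp_force: 0.0
t: 6.33
eef_pos: [0.3617, -0.2506, 0.0595]
tool_rot: [0.0, 0.6, 0.8, 0.0]
contact_force: [-0.2, 0.3, 0.7]
gripper_width: 0.003
grasp_force: 0.0
6.33 [ 0.3617 -0.2506  0.0595] [0.  0.6 0.8 0. ] [-0.2  0.3  0.7]
```

View pics/l2.png

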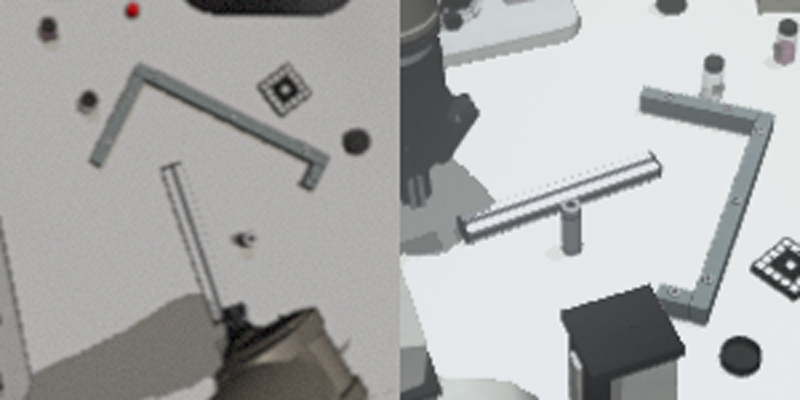

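The top half shows the rail with its left end at (171,165), pointing into the bay mouth and with the post (243,239) clear to its right. The gripper waits above the right end. The side half gives corners (459,222), (472,240), (661,170), (652,155).

Run:
```python
from h import *
p=sidel(2,[(459,222),(472,239),(661,170),(652,155)],.016);print(p,bay(p))
L=(p[2]+p[3])/2;R=(p[0]+p[1])/2;d=L-R;print('S',bay(np.array([L,R,(L+R)/2])),np.hypot(*d),61.9-np.degrees(np.arctan2(d[1],d[0])))
q=topl(2,[(163,167),(180,163)],.016);print('T L',q,bay(q))
a=d/np.hypot(*d);n=np.array([a[1],-a[0]]);t=np.array([.3617,-.2506])-(L+R)/2;print('tip rel C: a',t@a,'n',t@n)
```

```text
[[ 0.3973615  -0.24145766]
 [ 0.40726822 -0.26419095]
 [ 0.59066019 -0.20523485]
 [ 0.58631175 -0.18350551]] [[-223, -96], [-204, -111], [-70, 27], [-84, 44]]
S [[-77, 36], [-214, -104], [-145, -34]] 0.19513217666345473 44.46872118471013
T L [[ 0.58796398 -0.17744116]
 [ 0.59234953 -0.19840661]] [[-85, 50], [-72, 34]]
tip rel C: a -0.1356494760889662 n -0.014288813098292925
```

```bash
python3 -m jog '[[-0.8,0,2.5,0],[-0.8,0,5,0],[-0.8,0,5,0],[-0.8,0,5,0],[-0.8,0.8,5,0],[-0.8,1.5,5,0],[-0.8,2,5,0],[-0.8,2.6,5,0],[-0.8,3.2,5,0],[-0.8,3.8,5,0],[-0.8,4.5,5,0],[-0.8,5.2,5,0],[-0.8,5.9,5,0],[-0.8,6.6,5,0],[-0.8,7.2,5,0],[-0.8,7.8,5,0],[-0.8,8,5,0],[-0.8,8,5,0]]'; python3 look.py 3
cat > rail.py <<'E'
import sys
from h import *
n=sys.argv[1];c=pickle.load(open(f'top{n}.pkl','rb'));g=cv2.cvtColor(c['pixels'],cv2.COLOR_RGB2GRAY).astype(int)
# bright rail pixels vs table via side view: rail's white top is brighter than table in top view too?
for k in('top','side'):
    c=pickle.load(open(f'{k}{n}.pkl','rb'));z=pickle.load(open(f'{k}2.pkl','rb'))
    d=np.abs(c['pixels'].astype(int)-z['pixels']).max(2);print(k,(d>30).sum())
E
```

```text
t: 7.93
eef_pos: [0.4389, -0.2374, 0.0096]
tool_rot: [-0.0, 0.601, 0.799, -0.001]
contact_force: [-3.8, -1.6, 5.7]
gripper_width: 0.004
grasp_force: 4.0
7.93 [ 0.4389 -0.2374  0.0096] [-0.     0.601  0.799 -0.001] [-3.8 -1.6  5.7]
```

View pics/l3.png

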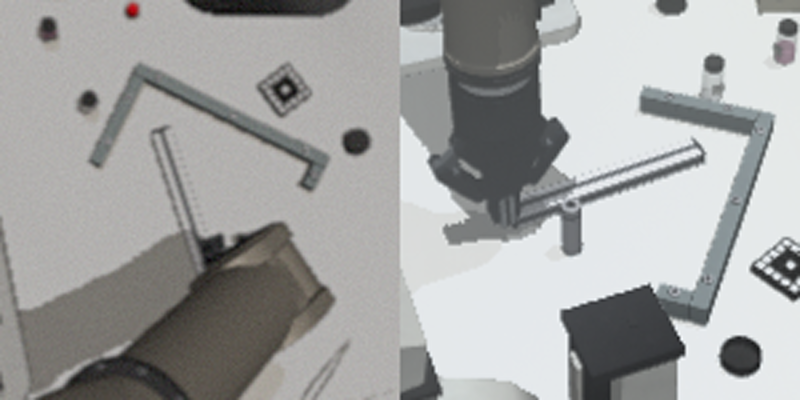

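The rail has run about 60 mm on straight; its left end now sits at top (161,130), side (701,149), inside the bay and well past the post's flank (571,205).

Run:
```python
from h import *
p=sidel(3,[(705,155),(697,140),(517,226)],.016);print(bay(p))
q=topl(3,[(152,133),(170,127)],.016);print('T L',bay(q))
L=(p[0]+p[1]+q[0]+q[1])/4
e=np.array([.4389,-.2374]);a=L-e;r=np.hypot(*a);print('L',bay(L[None]),'tip',bay(e[None]),'len',r,'theta',61.9-np.degrees(np.arctan2(a[1],a[0])),'world L',L)
tgt=W(-8.5,106.5);print((tgt-L)*1000)
```

```text
[[-36, 60], [-49, 78], [-172, -84]]
T L [[-54, 81], [-37, 64]]
L [[-44, 71]] tip [[-189, -73]] len 0.20395184342619616 theta 45.179463258760734 world L [ 0.63422864 -0.17872228]
[48.03585603 14.6587761 ]
```

```bash
python3 -m jog '[[0,0.6,0,0],[0,1.2,0,0],[0,1.8,0,0],[0,2.4,0,0],[0,3,0,0],[0,3.6,0,0],[0,4,0,0],[0,4.3,0,0],[0,4.3,0,0]]'; python3 -m jog '[[0,0.2,0,0],[0,0.4,0,0]]';python3 -m jog '[[0,0.2,0,0],[0,0.3,0,0]]'
```

```text
t: 8.78
eef_pos: [0.4801, -0.2255, 0.0096]
tool_rot: [-0.001, 0.601, 0.799, -0.001]
contact_force: [-4.1, -1.6, 6.3]
gripper_width: -0.004
grasp_force: 4.2
t: 8.95
eef_pos: [0.4828, -0.2248, 0.0096]
tool_rot: [-0.001, 0.601, 0.799, -0.001]
contact_force: [-7.5, -2.8, 9.3]
gripper_width: -0.001
grasp_force: 5.6
t: 9.12
eef_pos: [0.486, -0.2239, 0.0096]
tool_rot: [-0.001, 0.601, 0.799, -0.001]
contact_force: [-6.7, -1.3, 8.2]
gripper_width: -0.002
grasp_force: 5.4
```

```bash
python3 -m jog '[[0,0.2,0,0],[0,0.4,0,0],[0,0.4,0,0]]';python3 -m jog '[[0,0.2,0,0],[0,0.4,0,0],[0,0.4,0,0]]'; python3 look.py 4
```

```text
t: 9.37
eef_pos: [0.488, -0.2233, 0.0095]
tool_rot: [-0.002, 0.602, 0.799, -0.002]
contact_force: [-10.3, -2.7, 12.1]
gripper_width: 0.001
grasp_force: 7.6
t: 9.62
eef_pos: [0.4883, -0.2232, 0.0095]
tool_rot: [-0.004, 0.603, 0.798, -0.003]
contact_force: [-20.0, -3.4, 20.6]
gripper_width: -0.001
grasp_force: 12.7
9.62 [ 0.4883 -0.2232  0.0095] [-0.004  0.603  0.798 -0.003] [-20.   -3.4  20.6]
```

View pics/l4.png

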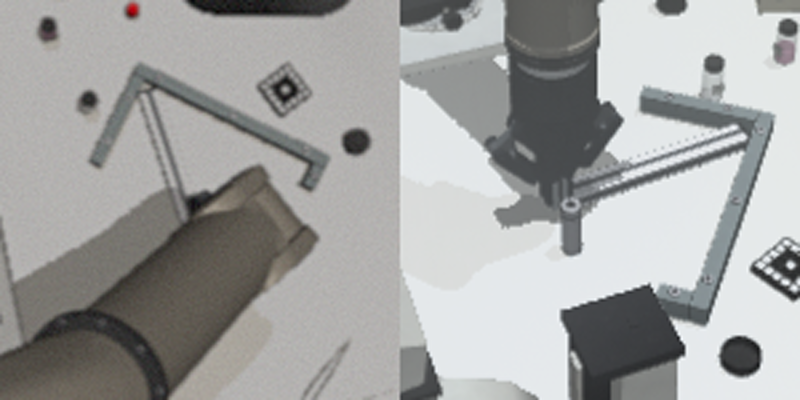

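The rail's left end is seated in the far left corner (top (147,90), side (745,133)), and the force rise confirms it. The post (571,205) stands outside the right end. Next I move behind the right half and swing it round.

```bash
python3 -m jog '[[0,-0.6,0,0],[0,-1.2,0,0],[0.5,-1.2,-3,0],[1.5,-0.5,-5,0],[4,2.5,-5,0],[4,5.8,-5,0],[4,5.8,-5,0],[4,5.8,-2,0],[4,5.8,0,0],[4,5.8,0,0],[4,5.8,0,0]]' && python3 -m jog '[[-0.6,0,0,0],[-1.2,0,0,0],[-1.8,0,0,0],[-1.8,0,0,0]]'
```

```text
t: 10.63
eef_pos: [0.5393, -0.166, 0.0087]
tool_rot: [-0.001, 0.601, 0.799, -0.001]
contact_force: [0.4, 0.3, 0.5]
gripper_width: 0.002
grasp_force: 0.0
t: 10.97
eef_pos: [0.5455, -0.1855, 0.0103]
tool_rot: [0.001, 0.601, 0.799, 0.0]
contact_force: [0.3, -0.3, -0.5]
gripper_width: 0.002
grasp_force: 0.0
```

```bash
python3 -m jog '[[-0.8,-0.1,0,-0.05],[-1.6,-0.3,0,-0.1],[-2.5,-0.4,0,-0.157],[-3.3,-0.4,0,-0.21],[-4.1,-0.4,0,-0.26],[-4.1,-0.4,0,-0.26]]' && python3 look.py 5; python3 -c "
from h import *
print(bay(np.array([[.5455,-.1855]])))"
```

```text
t: 11.47
eef_pos: [0.553, -0.2263, 0.0101]
tool_rot: [0.001, 0.492, 0.87, -0.0]
contact_force: [0.2, -0.7, 0.0]
gripper_width: 0.002
grasp_force: 0.0
11.47 [ 0.553  -0.2263  0.0101] [ 0.001  0.492  0.87  -0.   ] [ 0.2 -0.7  0. ]
[[-119, 23]]
```

View pics/l5.png

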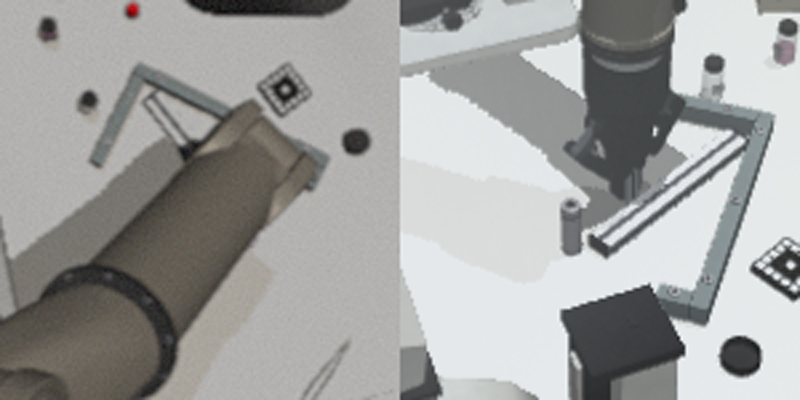

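The rail has swung about half way: its right end is at side (600,243), just past the post (571,225), and its left end near the corner is at (742,140). One picture view is left for the end.

Run:
```python
from h import *
p=sidel(5,[(590,235),(607,248),(746,142)],.016);print('Rnear Rfar Lfar',bay(p));d=p[2]-p[1];print(np.hypot(*d),61.9-np.degrees(np.arctan2(d[1],d[0])))
q=topl(5,[(144,101),(159,92)],.016);print('T L',bay(q)); print('tip',bay(np.array([[.553,-.2263]])))
```

```text
Rnear Rfar Lfar [[-106, -73], [-87, -83], [-3, 91]]
0.1930697522642909 25.702097889459147
T L [[-23, 107], [-4, 95]]
tip [[-93, -9]]
```

```bash
python3 -m jog '[[-0.6,-0.1,0,-0.05],[-1.2,-0.1,0,-0.1],[-1.8,-0.2,0,-0.16],[-2.4,-0.2,0,-0.22],[-3,-0.2,0,-0.27],[-3.6,-0.2,0,-0.32],[-4.2,-0.1,0,-0.37],[-4.8,0,0,-0.42],[-5.3,0,0,-0.46],[-5.8,0.1,0,-0.5],[-6.1,0.2,0,-0.54],[-6.1,0.2,0,-0.54]]'; python3 -m jog '[[-0.2,0,0,0],[-0.4,0,0,0],[-0.4,0,0,0]]'; python3 -c "
from station import bot
from h import *
print(bay(bot.get_obs()['eef_pos'][None,:2]))"
```

```text
t: 12.57
eef_pos: [0.5859, -0.275, 0.0093]
tool_rot: [0.0, 0.242, 0.97, 0.0]
contact_force: [-0.1, -0.5, 0.3]
gripper_width: -0.002
grasp_force: 0.0
t: 12.82
eef_pos: [0.5893, -0.2768, 0.0092]
tool_rot: [-0.0, 0.242, 0.97, -0.0]
contact_force: [-0.5, 0.1, 1.0]
gripper_width: 0.001
grasp_force: 0.5
[[-37, -37]]
```

```bash
for i in 1; do python3 -m jog '[[-0.2,0,0,0],[-0.4,0,0,0],[-0.4,0,0,0]]'; python3 -m jog '[[-0.2,0,0,0],[-0.3,0,0,0],[-0.3,0,0,0]]'; done
python3 - <<'E'
from station import bot
from h import *
o=bot.get_obs();print(bay(o['eef_pos'][None,:2]))
c=bot.read_camera('side');pickle.dump(c,open('side6.pkl','wb'))
# white rail top pixels in the bay, coarse brightness along bay lines x=-40..0 at z=.016
g=cv2.cvtColor(c['pixels'],cv2.COLOR_RGB2GRAY)
for y in range(110,-125,-10):
    P=[np.r_[W(x,y),.016] for x in range(-60,9,4)]
    uv=w2p(c,P);v=cv2.remap(g,uv[:,0].astype(np.float32),uv[:,1].astype(np.float32),cv2.INTER_LINEAR).ravel();print(y,v.tolist())
E
```

```text
t: 13.07
eef_pos: [0.5915, -0.2778, 0.009]
tool_rot: [-0.002, 0.242, 0.97, 0.001]
contact_force: [-5.4, 3.0, 5.0]
gripper_width: 0.007
grasp_force: 3.2
t: 13.32
eef_pos: [0.5916, -0.2779, 0.0087]
tool_rot: [-0.004, 0.242, 0.97, 0.002]
contact_force: [-12.4, 7.7, 12.2]
gripper_width: 0.0
grasp_force: 7.2
[[-35, -37]]
110 [70, 69, 68, 68, 67, 67, 67, 67, 66, 75, 93, 94, 93, 93, 93, 132, 147, 161]
100 [69, 69, 69, 69, 67, 67, 66, 67, 67, 77, 116, 131, 158, 118, 141, 139, 146, 146]
90 [69, 68, 68, 69, 67, 67, 67, 66, 66, 107, 224, 189, 105, 198, 228, 149, 145, 145]
80 [69, 69, 68, 68, 68, 67, 67, 66, 86, 178, 230, 188, 107, 193, 221, 151, 147, 145]
70 [69, 69, 68, 68, 68, 67, 69, 122, 226, 224, 230, 185, 110, 206, 221, 160, 144, 144]
60 [69, 69, 69, 68, 67, 66, 66, 213, 230, 229, 230, 193, 112, 203, 220, 158, 144, 144]
50 [69, 68, 67, 66, 66, 66, 65, 157, 231, 185, 161, 126, 90, 180, 218, 137, 134, 140]
40 [68, 70, 69, 65, 66, 66, 65, 83, 164, 151, 152, 122, 81, 129, 140, 101, 96, 135]
30 [97, 87, 72, 67, 64, 65, 64, 74, 143, 146, 151, 128, 83, 134, 140, 100, 99, 126]
20 [118, 112, 72, 6
[... 637 characters left out ...]
16, 163, 153, 91, 198, 228, 161, 143, 144]
-60 [147, 120, 119, 119, 119, 119, 118, 118, 118, 149, 229, 209, 109, 198, 229, 154, 143, 143]
-70 [218, 219, 218, 203, 132, 119, 119, 118, 118, 172, 230, 206, 108, 198, 229, 161, 143, 144]
-80 [219, 219, 219, 215, 133, 119, 119, 118, 117, 154, 230, 208, 109, 218, 229, 161, 143, 144]
-90 [219, 218, 219, 212, 141, 118, 118, 118, 120, 157, 230, 210, 109, 209, 228, 141, 145, 146]
-100 [219, 219, 219, 219, 192, 183, 155, 167, 170, 138, 90, 65, 69, 64, 81, 104, 142, 143]
-110 [219, 219, 219, 219, 213, 142, 215, 210, 144, 147, 154, 124, 148, 143, 133, 143, 142, 142]
-120 [219, 215, 169, 71, 66, 66, 65, 86, 136, 136, 134, 130, 136, 136, 136, 133, 135, 137]
```

```bash
python3 -m jog '[[0.5,0,0,0],[1.2,0,0,0],[2.5,0,0,0],[3,0,-2,0],[3,0,-6,0],[3,0,-10,0],[3,0,-14,0],[6,3,-18,0],[10,5,-20,0],[14,7,-20,0],[15,8,-20,0],[15,8,-20,0],[15,8,-20,0],[15,8,-20,0]]'; python3 look.py 7
```

```text
t: 14.53
eef_pos: [0.5012, -0.1394, 0.2098]
tool_rot: [0.001, 0.242, 0.97, 0.0]
contact_force: [0.1, 0.1, -0.2]
gripper_width: -0.001
grasp_force: 0.0
14.53 [ 0.5012 -0.1394  0.2098] [0.001 0.242 0.97  0.   ] [ 0.1  0.1 -0.2]
```

View pics/l7.png

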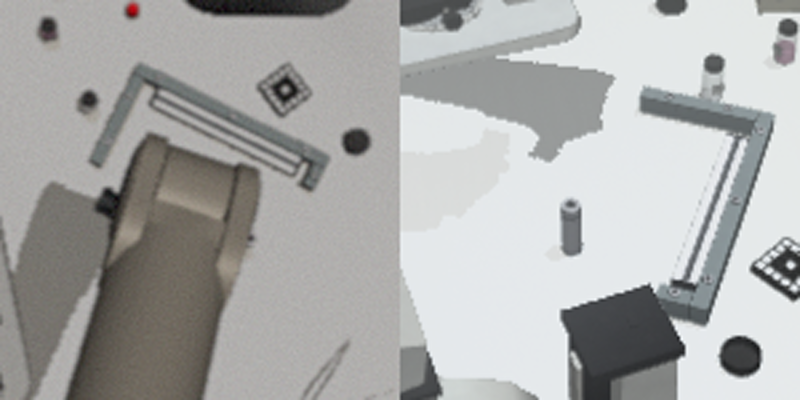

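Run:
```python
from h import *
for k in('side','top'):
    c=pickle.load(open(k+'7.pkl','rb'));g=cv2.cvtColor(c['pixels'],cv2.COLOR_RGB2GRAY)
    for y in (110,105,100,95,90,60,0,-60,-90,-95,-100,-105):
        P=[np.r_[W(x,y),.016] for x in range(-36,9,3)];uv=w2p(c,P).astype(np.float32)
        print(k,y,cv2.remap(g,uv[:,:1],uv[:,1:],cv2.INTER_LINEAR).ravel().tolist())
for k in('top','side'):
    a,b=(pickle.load(open(f'{k}{i}.pkl','rb')) for i in(0,7))
    d=np.abs(a['pixels'].astype(int)-b['pixels']).max(2)
    for n,(x,y,z) in {'vial':(.668,-.09,.03),'cap':(.614,-.42,.01),'tray':(.682,-.333,.008)}.items():
        u,v=w2p(a,(x,y,z))[0].astype(int);print(k,n,(d[v-9:v+10,u-9:u+10]>40).sum())
```

```text
side 110 [101, 101, 101, 101, 101, 101, 101, 100, 100, 100, 100, 105, 136, 138, 165]
side 105 [113, 105, 111, 114, 111, 107, 105, 105, 112, 104, 104, 106, 143, 148, 142]
side 100 [191, 169, 177, 188, 164, 136, 135, 130, 161, 126, 128, 145, 142, 148, 149]
side 95 [223, 225, 228, 230, 189, 181, 175, 128, 106, 137, 177, 142, 143, 149, 149]
side 90 [231, 231, 232, 231, 227, 230, 228, 161, 111, 184, 223, 200, 152, 149, 149]
side 60 [231, 232, 232, 231, 230, 231, 230, 170, 117, 179, 225, 208, 160, 147, 146]
side 0 [232, 232, 232, 227, 211, 230, 230, 171, 117, 182, 227, 210, 153, 145, 145]
side -60 [232, 232, 232, 232, 217, 230, 228, 174, 113, 174, 228, 212, 156, 145, 145]
side -90 [232, 232, 232, 232, 227, 231, 230, 191, 110, 160, 227, 227, 142, 125, 121]
side -95 [232, 232, 232, 231, 221, 225, 223, 173, 114, 156, 219, 205, 150, 132, 129]
side -100 [232, 232, 232, 232, 178, 108, 70, 65, 73, 68, 71, 91, 106, 141, 143]
side -105 [232, 230, 218, 207, 193, 101, 74, 75, 77, 75, 74, 77, 116, 144, 144]
top 110 [176, 175, 174, 174, 175, 176, 176, 176, 175, 172, 162, 129, 75, 79, 102]
top 105 [175,
[... 260 characters left out ...]
16, 146, 169, 152, 115, 118, 154, 168, 142, 100, 107]
top 60 [175, 174, 169, 139, 123, 150, 169, 155, 112, 118, 151, 166, 144, 102, 109]
top 0 [176, 177, 174, 146, 127, 145, 168, 151, 110, 113, 149, 167, 142, 104, 108]
top -60 [157, 174, 171, 145, 121, 141, 174, 163, 127, 111, 142, 172, 152, 113, 105]
top -90 [173, 177, 171, 144, 120, 145, 172, 161, 127, 112, 144, 166, 152, 119, 104]
top -95 [176, 177, 173, 150, 123, 120, 136, 133, 106, 98, 121, 137, 129, 99, 98]
top -100 [174, 176, 174, 172, 155, 141, 137, 136, 140, 129, 127, 107, 80, 76, 111]
top -105 [177, 163, 149, 146, 154, 167, 161, 162, 165, 159, 161, 131, 84, 76, 101]
top vial 0
top cap 0
top tray 0
side vial 0
side cap 0
side tray 0
```

The final views show the rail flush along the whole back stop, from top (152,97) to (300,170). The gripper is clear, and the vial, dust cap and chip tray have not moved in either view.

```bash
python3 -c "
from station import bot
print(bot.hand_in())"
```

```text
the job is handed in; nothing more can be done
None
```

The rail lies flush along the bay's back stop, about 14 mm short of the left cheek; it was only pushed, in the order asked, the vial, dust cap and chip tray did not move, and I handed the job in at about 15 s.

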